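# Weigh a lot of garnets and seal it in the clip-top jar

### The arm

A 6-joint arm with a two-finger parallel gripper is mounted at the origin on a cart in front of the work surface, level with it; the furniture and walls round the work are solid. World frame = base frame: x ahead of the robot, y to its left, z up, the work surface at z = 0. Lengths are in m, angles in rad, forces in N, time in s.
With the tool pointing down it reaches from about 0.325 to 0.775 m from the base axis. Payload 5.5 kg.
Tool frame: the origin (TCP) lies midway between the tips of the shut fingers; the grasp point (between the pads) lies 19 mm behind it (grip_depth is the z of the grasp point in the tool frame, in m); z points along the fingers, y is the line along which they close (so a half turn about z gives the same grasp; the last joint's range is limited). The gripper opens to 85 mm and grips with 20 to 120 N. Pads are 22 mm wide; open, the fingers measure 114 mm over their backs; the gripper's body (76 mm by 85 mm) begins 54 mm behind the grasp point. The pads swing forward as they close: fully open they stand 13 mm farther back than shut.
Start: joints at [1.158, 0.091, 1.231, -0, 1.82, -0.057], TCP at [0.209, 0.562, 0.231] pointing down, gripper open.
Joint ranges: [-2.87, 2.87], [-0.86, 2.18], [0.17, 2.46], [-1.51, 4.65], [0.06, 2.69], [-2.65, 2.65]. Speed limits (rad/s): [2.57, 2.57, 3.01, 3.14, 3.14, 3.14].

### API

Orientations are given as a unit quaternion [w, x, y, z].
In Python, from cell import * gives the robot as it stands. Calls block until the motion is done:
- move_pose(position, orientation): joint-space move of the TCP to a pose.
- movel(position, frame=None, v=0.15): straight line of the TCP; frame=None keeps the orientation; v is the mean speed in m/s.
- move_j(angles): joint-space move.
- gripper_open() and grasp(squeeze=None): open the fingers fully, or close them until they stop; squeeze is the grip in N (None keeps the last).
- hold(seconds).
- solve_ik(position, orientation): joint angles nearest the present ones, or None.
- get_state(): the state.
- grab_frame(name): name is "scene" or "top" or "wrist"; returns the picture (480x640x3 uint8, red, green, blue); there is no depth.
- camera_info(name): a dict with "fx", "fy", "cx", "cy" (pixels), "extrinsics" (4x4, takes a point from world to camera coordinates); the wrist camera has in their place "hand_eye" (4x4, takes a point from camera to tool coordinates, whose origin is the TCP and whose axes are the flange's). Camera axes: x right, y up, looking along -z (the intrinsics and any distortion apply to the point x, -y, -z); pixel columns grow to the right and rows downward; lengths in m; the calibration is good to about 2 mm. A picture is of the moment at which its call begins: read the wrist's pose just before it. camera_info takes no time and is no camera call.
A pose or a line that the arm cannot do raises MotionError and nothing moves.
- job_done(): hands the job in; it is judged then, once.
The state is a dict: "time": time; "joint_pos": joint angles; "qd": joint speeds; "joint_torque": joint torques, N m; "tcp_pos": TCP position; "orientation": TCP orientation; "ft_force": force on the tool from outside, world axes, zero at the start; "moment": the same for the moment, N m; "gripper_width": finger opening in m; "grasp_force": force on a finger pad.
Only numpy, scipy, OpenCV 4.12 (cv2) and the standard library are available. Lean on these libraries where they do the work, as an engineer would, in place of code of your own. Each camera call takes 0.05 s, during which the arm holds its last target. There are 200 camera calls.

### The job

Gather every red garnet crystal lying about into the weighing pan while it stands on the scale, then take the pan by its grip and tip it over the funnel so that the garnets drop into the jar. Put the empty pan back on the middle of the scale, stand the funnel upright on the green mat, shut the jar's lid, and then swing the wire bail up and over the lid past its dead centre so that it clamps the lid. If a garnet misses the jar, put it in; leave all the other things where they are.

Things in the scene. Friction and masses are not known exactly. Their poses are not given: they have to be found in the camera images.
- garnet1_mid (a point): middle of a dark red garnet crystal: one solid, roughly round piece, 40x41x37 mm, 70 g, loose on the table (its middle about 18 mm up). Two to four of the garnets are there in a run.
- garnet2_mid (a point): middle of a dark red garnet crystal: one solid, roughly round piece, 40x41x37 mm, 70 g, loose on the table (its middle about 18 mm up). Two to four of the garnets are there in a run.
- garnet3_mid (a point): middle of a dark red garnet crystal: one solid, roughly round piece, 40x41x37 mm, 70 g, loose on the table (its middle about 18 mm up). Two to four of the garnets are there in a run.
- garnet4_mid (a point): middle of a dark red garnet crystal: one solid, roughly round piece, 40x41x37 mm, 70 g, loose on the table (its middle about 18 mm up). Two to four of the garnets are there in a run.
- pan_middle (a point): middle of the loose aluminium weighing pan, 12 mm above the pan's underside. Pan: open box 150 mm long (its x) by 112 mm wide (its y), side and rear walls 48 mm high, 220 g; no wall at its +x end, the spout, towards which the floor rises by 7 degrees (floor about 5 mm up at the rear, 22 mm up at the spout), so that pieces stay in while it is level. z is up when the pan stands level.
- pan_grip (a point): middle of the pan's black grip: an upright tab on the middle of the rear wall, 12 mm thick (pan x), 40 mm wide (pan y), from 48 to 86 mm above the pan's underside; this point is 70 mm above the underside. 73 mm behind the pan's middle.
- pan_lip (a point): middle of the spout's edge, over which the pieces slide when the grip end is raised (by 30 to 55 degrees); 74 mm in front of the pan's middle, 22 mm above the underside
- scale_top (a point): middle of the steel platform (145x145 mm) of the white bench scale, at its surface, 39 mm above the table; the scale is fixed. The pan stands here level at the start, its middle within 10 mm of this point.
- jar_mouth (a point): centre of the mouth of the glass clip-top jar, at the rim, 120 mm above the table. The jar is fixed in a wooden cradle, 102 mm in outer diameter, 94 mm inside, 102 mm deep. Its x axis points from the bail side (front) to the lid's hinge (back), z up.
- funnel_foot (a point): centre of the lower end of the loose aluminium funnel (140 g). It starts standing in the jar's mouth: its spout (89 mm outside, 81 mm inside) reaches 18 mm down into the mouth and its flange lies on the rim. Cone 160 mm across at the top edge, 65 mm above this point. z up when it stands upright; it also stands upright on its spout on a flat surface.
- funnel_grip (a point): middle of the funnel's black grip: an upright tab on the cone's edge, 30 mm wide along the funnel's x, 12 mm thick along its y (radial), from 54 to 106 mm above the funnel's lower end; this point is 90 mm above the lower end and 81 mm from the funnel's axis in its +y
- mat_top (a point): centre of the round green mat (150 mm across, 3 mm thick, fixed on the table) where the funnel belongs, at its surface
- lid (a joint): hinge angle of the jar's white lid in rad: 0 shut, lying on the rim; starts at about 2.2, leaning open behind the jar. Stiff hinge, the lid stays wherever it is left and is pushed with about 2 N at its edge. The lid is a disc of 116 mm, 9 mm thick, with a round knob (54 mm across, with a sprung steel dome in its top, 59 mm above the disc's underside) on its outer face.
- lid_hinge (a point): point on the lid's hinge line, 60 mm behind the jar's axis at rim height; the line runs along the jar's y
- lid_edge (a point): the point of the lid's edge farthest from its hinge (118 mm from the hinge line, mid-thickness). Its z axis is the lid's outer-face normal (up when shut), its x axis points to the hinge.
- bail (a joint): angle of the wire bail in rad: 0 clamped (its stop), 0.22 rad past upright to the back, behind the dome on the lid's knob; 0.22 upright, dead centre, its crossbar pressing the dome 2 mm down (up to about 8 N on the tab); starts at 1.5 to 1.8, about level in front of the jar. Slight friction, stays where left. Gripped hard it cannot turn in the fingers: grip lightly, or push.
- bail_hinge (a point): point on the jar's axis on the bail's hinge line, 108 mm above the table; the line runs along the jar's y
- bail_tab (a point): middle of the bail's red finger tab, 95 mm from the hinge line. Tab 26 mm wide along the jar's y, 9 mm thick, 42 mm long (70 to 112 mm from the hinge line). The bail itself is a U of 6 mm wire, 128 mm wide, its crossbar 72 mm from the hinge line.
- fluorite_cubes: bystander: bunch of dark green fluorite cubes, 33x49x35 mm; origin at the middle of its underside
- barite_rose_small: bystander: brown-pink barite rose, 49x70x34 mm; origin at the middle of its underside
- chrysocolla_1: bystander: turquoise rough slab, 66x140x36 mm; origin at the middle of its underside
- packing_tape: bystander: roll of brown packing tape lying flat, 98 mm across, 24 mm high; origin at the middle of its underside
- marker_pen: bystander: white marker pen with a red cap, 131 mm long; origin at the middle of its underside
Not all that is in view belongs to the job. What is shaped like the part that bears funnel_foot but turquoise is not meant.

How it is judged:
By the outcome, as a careful person would: the job done as asked, in the order asked, and still so for the second after the job is handed in, with the robot touching nothing.
Of garnet1, garnet2, garnet3, garnet4 only 2 to 4 are there at a start; the rules pass over those that are not, and their reading is None.
At some moment in a run one of garnet1, garnet2, garnet3, garnet4 may be knocked a few centimetres aside while the robot is not near it.
It also fails if it takes over 210 s, if anything falls off the work surface, if the arm or the gripper's body presses on something with over 40 N, if the wrist force passes 120 N, or if a joint passes its speed limit or range.

## Working session

There is one attempt and no reset: what is moved stays moved. The work goes in short steps, each a Python script; the robot and the scene stay as the last script left them, time stands still between calls to the robot, and variables do not carry over. Pictures are saved under pics/ and viewed, at most 17 in all, crops included, and the job is handed in when it is done.

```bash
ls; mkdir -p pics; python3 - <<'E'
from cell import *
import cv2
for n in ["scene","top"]:
    cv2.imwrite(f"pics/{n}0.png",grab_frame(n)[:,:,::-1])
    i=camera_info(n);print(n,{k:(v.round(3).tolist() if hasattr(v,'round') and not isinstance(v,float) else v) for k,v in i.items()})
i=camera_info("wrist");print(i)
print(get_state())
E
```

```text
pics
scene {'fx': 561.7275113346225, 'fy': 561.7275113346225, 'cx': 322.05872798741376, 'cy': 241.34516730897693, 'extrinsics': [[-0.89, -0.456, -0.017, 0.484], [0.224, -0.47, 0.854, -0.218], [-0.397, 0.756, 0.52, -1.232], [0.0, 0.0, 0.0, 1.0]]}
top {'fx': 447.21262284685986, 'fy': 447.21262284685986, 'cx': 320.820318744239, 'cy': 243.59939618789534, 'extrinsics': [[0.002, -1.0, -0.005, 0.019], [0.985, 0.002, 0.171, -0.553], [-0.171, -0.005, 0.985, -1.094], [0.0, 0.0, 0.0, 1.0]]}
{'fx': 379.3884362146773, 'fy': 379.3884362146773, 'cx': 322.56116924146477, 'cy': 239.03683882366087, 'hand_eye': array([[ 1.01807506e-03,  9.55459158e-01,  2.95121604e-01,
         7.58949591e-02],
       [ 9.99999099e-01, -1.23110532e-03,  5.36039059e-04,
         3.98106782e-04],
       [ 8.75489203e-04,  2.95120792e-01, -9.55459550e-01,
        -1.41861945e-01],
       [ 0.00000000e+00,  0.00000000e+00,  0.00000000e+00,
         1.00000000e+00]])}
{'time': 0.1, 'joint_pos': array([ 1.15828406e+00,  9.18002995e-02,  1.23177625e+00,  1.86276588e-05,
        1.81978069e+00, -5.66843773e-02]), 'qd': array([ 0.00132676, -0.0019187 , -0.00120773,  0.0001371 ,  0.00156904,
       -0.00054499]), 'joint_torque': array([ 1.55301113e-03, -4.60215068e+01, -4.19221616e+01, -1.08705174e-04,
        1.05018113e-02,  7.52641682e-06]), 'tcp_pos': array([0.20890759, 0.56219264, 0.23024782]), 'orientation': array([-2.13872649e-04,  1.76974511e-01,  9.84215039e-01, -8.56027404e-04]), 'ft_force': array([ 0.31612891, -0.23363984, -0.14105097]), 'moment': array([-0.0134823 , -0.00744473,  0.01901699]), 'grasp_force': 0.0, 'gripper_width': 0.08552858238587402}
```

View pics/scene0.png

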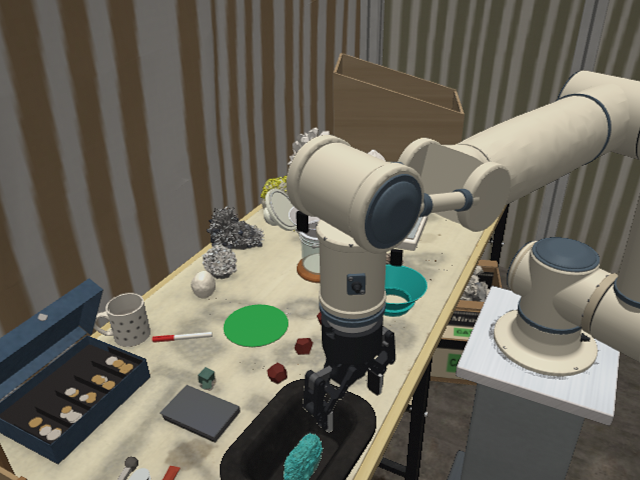

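View pics/top0.png

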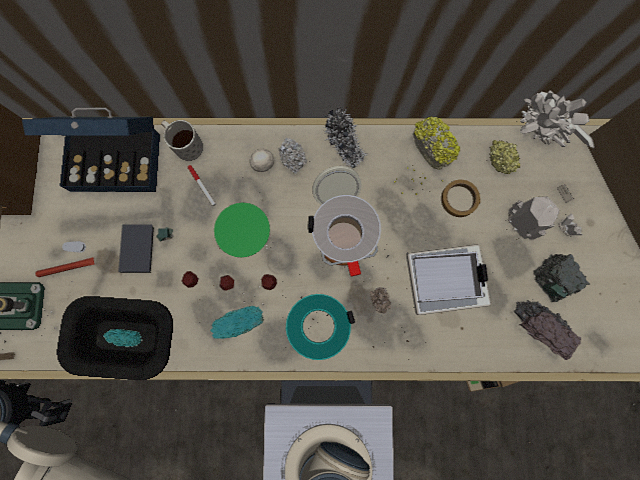

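The top view shows three garnets at (190,280), (227,283) and (269,282). The pan on the scale is at (447,278) with its grip on the right at (483,273). The grey funnel stands in the jar at (347,229) with its tab on the left at (311,224). The lid is at (336,185), the bail's red tab at (354,268) and the mat at (242,229).

There are two funnels. The grey one at (347,229) sits in the jar and is the one meant. The turquoise one at (318,327) is the decoy.

```bash
cat > h.py <<'E'
from cell import *
import numpy as np, cv2
from scipy.spatial.transform import Rotation as R
def ray(name,uv,st=None):
    i=camera_info(name)
    d=np.array([(uv[0]-i['cx'])/i['fx'],-(uv[1]-i['cy'])/i['fy'],-1.])
    if name=='wrist':
        T=np.eye(4);q=st['orientation'];T[:3,:3]=R.from_quat(np.r_[q[1:],q[0]]).as_matrix();T[:3,3]=st['tcp_pos']
        T=T@np.array(i['hand_eye'])
    else: T=np.linalg.inv(np.array(i['extrinsics']))
    return T[:3,3],T[:3,:3]@d
def onz(name,uv,z,st=None):
    o,d=ray(name,uv,st); return o+d*(z-o[2])/d[2]
def blobs(mask,amin=30):
    n,l,s,c=cv2.connectedComponentsWithStats(mask.astype(np.uint8))
    return [(c[k],s[k]) for k in range(1,n) if s[k][4]>=amin]
def hsv(im): return cv2.cvtColor(im,cv2.COLOR_RGB2HSV)
def redmask(im):
    h=hsv(im).astype(int); return ((h[...,0]<8)|(h[...,0]>170))&(h[...,1]>120)&(h[...,2]>35)
def garnets(verbose=False):
    """dark-red roundish blobs in the top view"""
    im=grab_frame('top'); h=hsv(im); out=[]
    for c,s in blobs(redmask(im),60):
        v=np.median(h[...,2][redmask(im)&(np.indices(h.shape[:2])[0]>=s[1])&(np.indices(h.shape[:2])[0]<s[1]+s[3])&(np.indices(h.shape[:2])[1]>=s[0])&(np.indices(h.shape[:2])[1]<s[0]+s[2])])
        p=onz('top',c,.018)
        if verbose: print(c.round(1),s,v,p.round(3))
        if v<160 and max(s[2],s[3])<26: out.append(p)
    return out
def qd(yaw,pitch=0,axis=None):
    """tool down with closing axis (tool y) at heading yaw; optional extra world rotation"""
    c,s=np.cos(yaw),np.sin(yaw)
    M=np.array([[s,c,0],[-c,s,0],[0,0,-1.]])  # cols: x=(s,-c,0), y=(c,s,0)
    if axis is not None: M=R.from_rotvec(np.array(axis)*pitch).as_matrix()@M
    q=R.from_matrix(M).as_quat(); return np.r_[q[3],q[:3]]
def save(n,im,box=None,k=1):
    if box: im=im[box[1]:box[3],box[0]:box[2]]
    cv2.imwrite(f'pics/{n}.png',cv2.resize(im,None,fx=k,fy=k,interpolation=cv2.INTER_CUBIC)[:,:,::-1])
E
python3 - <<'E'
from h import *
g=garnets(True)
im=grab_frame('top');h=hsv(im).astype(int)
for nm,c,z in [('funneltop',(347,229),.167),('ftab',(311,224),.208),('bailtab',(354,268),.108),('pangrip',(483,273),.125),('lidmid',(336,185),.165)]: print(nm,onz('top',c,z).round(3))
m=(h[...,0]>50)&(h[...,0]<75)&(h[...,1]>150)&(h[...,2]>80)
for c,s in blobs(m,300): print('mat',c,s,onz('top',c,.003))
m=(h[...,2]<45)
for c,s in blobs(m,20):
    if 300<c[0]<500 and 200<c[1]<340: print('blk',c,s)
save('crop',im,(290,150,510,315),3.6)
E
```

```text
[192.9 172.2] [188 165  12  15  66] 127.5 [0.753 0.366 0.018]
[ 65.  267.1] [ 36 258  58  19 365] 109.0 [0.495 0.686 0.018]
[353.7 268.1] [347 261  14  15 154] 168.0 [ 0.493 -0.066  0.018]
[189.2 278.4] [182 272  16  14 146] 61.0 [0.466 0.361 0.018]
[268.2 281. ] [262 275  15  14 152] 61.5 [0.459 0.156 0.018]
[226.5 282.5] [220 276  14  14 150] 63.0 [0.455 0.263 0.018]
funneltop [ 0.566 -0.041  0.167]
ftab [0.569 0.041 0.208]
bailtab [ 0.483 -0.06   0.108]
pangrip [ 0.47  -0.361  0.125]
lidmid [ 0.671 -0.016  0.165]
mat [241.26650943 229.31132075] [ 215  203   54   54 2120] [0.59877355 0.23267115 0.003     ]
blk [449.125 208.825] [442 195  22  22  40]
blk [310.5443038  223.75949367] [308 216   6  17  79]
blk [481.44571429 273.49142857] [476 264  12  22 175]
blk [350.27692308 317.        ] [347 311   8  13  65]
```

View pics/crop.png

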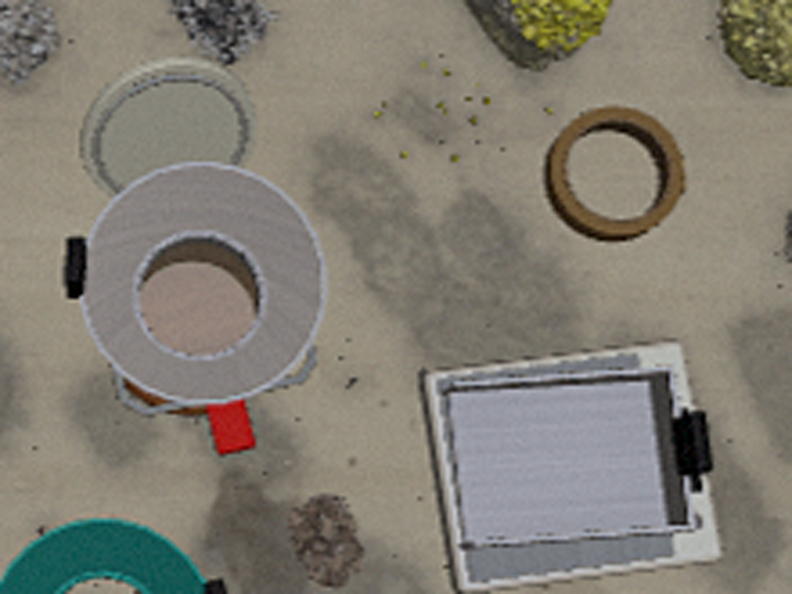

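```bash
cat >> h.py <<'E'
def pick(p,yaw=1.65):
    q=qd(yaw); gripper_open()
    move_pose([p[0],p[1],.12],q); 
    movel([p[0],p[1],.002]); grasp(40); w=get_state()['gripper_width']
    movel([p[0],p[1],.30],v=.3); print('width',w,get_state()['gripper_width'],'t',get_state()['time'])
def isg(v): return v<90
E
sed -i 's/if v<160 and/if v<90 and/' h.py
python3 - <<'E'
from h import *
g=sorted(garnets(),key=lambda p:p[1]); print(g)
pick(g[0])
move_pose([.40,-.28,.30],qd(1.65))
st=get_state(); print(st['tcp_pos'],st['time']); im=grab_frame('wrist'); save('w1',im)
np.savez('w1.npz',p=st['tcp_pos'],q=st['orientation'],im=im)
E
```

```text
[array([0.45946409, 0.15537957, 0.018     ]), array([0.45567626, 0.26357424, 0.018     ]), array([0.46465724, 0.3598334 , 0.018     ])]Traceback (most recent call last):
  File "<stdin>", line 3, in <module>
  File "h.py", line 39, in pick
    q=qd(yaw); gripper_open()
  File "h.py", line 34, in qd
    q=R.from_matrix(M).as_quat(); return np.r_[q[3],q[:3]]
      ~~~~~~~~~~~~~^^^
  File "scipy/spatial/transform/_rotation.pyx", line 1143, in scipy.spatial.transform._rotation.Rotation.from_matrix
ValueError: Non-positive determinant (left-handed or null coordinate frame) in rotation matrix 0: [[ 0.99686503 -0.07912089  0.        ]
 [ 0.07912089  0.99686503  0.        ]
 [ 0.          0.         -1.        ]].
```

```bash
sed -i 's/M=np.array(\[\[s,c,0\],\[-c,s,0\],\[0,0,-1.\]\]).*/M=np.array([[-s,c,0],[c,s,0],[0,0,-1.]])/' h.py
python3 - <<'E'
from h import *
g=sorted(garnets(),key=lambda p:p[1])
pick(g[0])
move_pose([.40,-.28,.30],qd(1.65))
st=get_state(); print(st['tcp_pos'],st['time']); im=grab_frame('wrist'); save('w1',im)
np.savez('w1.npz',p=st['tcp_pos'],q=st['orientation'],im=im)
E
```

```text
width 0.036676109908127974 0.036804278753332156 t 4.9
[ 0.40044331 -0.27927252  0.29993941] 6.5167
```

View pics/w1.png

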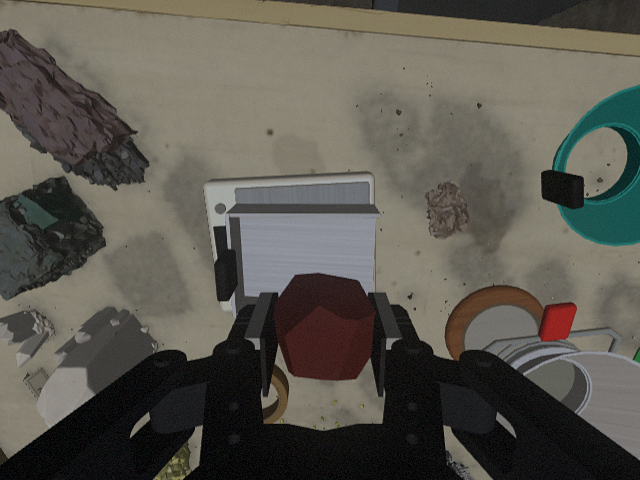

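The wrist view shows the garnet held. The pan's near wall top runs from about (230,206) to (378,206), and its grip is at the left, (215–236, 226–300).

```bash
python3 - <<'E'
from h import *
d=np.load('w1.npz'); st=dict(tcp_pos=d['p'],orientation=d['q'])
im=d['im']
a=onz('wrist',(230,206),.087,st); b=onz('wrist',(378,206),.087,st); print(a,b,np.linalg.norm(a-b), np.arctan2(*(b-a)[1::-1]))
h=hsv(im); m=(h[...,2]<50); 
for c,s in blobs(m,100):
    if c[0]<260 and 180<c[1]<310 : print(c,s)
print('top gripz', onz('top',(484.8,272.8),.125))
for p in [(225,226)]: print(onz('wrist',p,.125,st))
save('w1c',im,(195,165,395,315),4)
E
```

```text
[ 0.40844774 -0.36665171  0.087     ] [ 0.39697176 -0.22605951  0.087     ] 0.14105979175774103 1.652241806723536
[ 57.77899105 227.6044988 ] [   0  177  106  119 4579]
[224.52146264 266.26788553] [ 214  226   24   75 1258]
top gripz [ 0.47020977 -0.36572126  0.125     ]
[ 0.41752636 -0.36203173  0.125     ]
```

View pics/w1c.png

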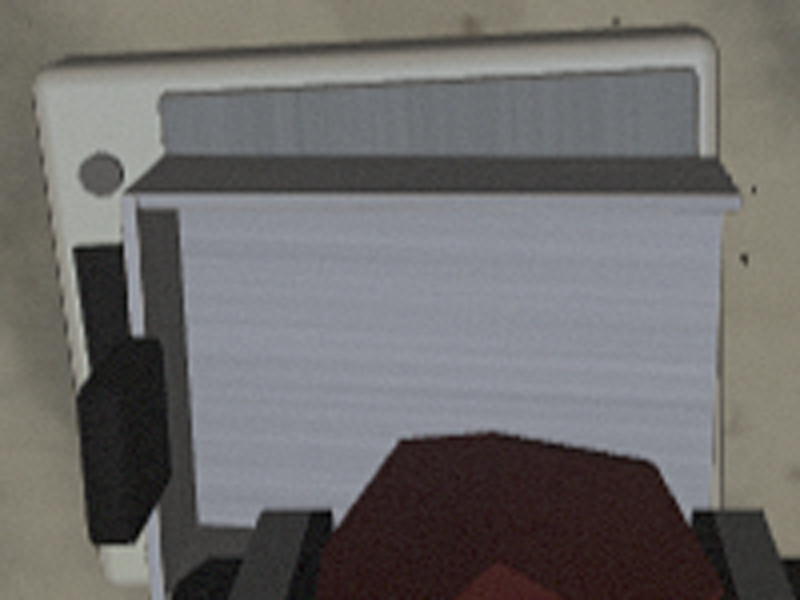

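```bash
python3 - <<'E'
from h import *
d=np.load('w1.npz'); st=dict(tcp_pos=d['p'],orientation=d['q'])
a=onz('wrist',(226.3,213.5),.087,st); b=onz('wrist',(380,215.5),.087,st); L=np.linalg.norm(a-b); u=(b-a)/L
print(a,b,L,np.arctan2(u[1],u[0])); n=np.array([u[1],-u[0],0]); print('mid',(a+b)/2+n*.056,'grip',(a+b)/2+n*.056-.073*u)
for p in [(78,375),(90,545),(165,340),(80,400)]: print('tabtop',onz('wrist',(195+p[0]/4,165+p[1]/4),.125,st))
# scale platform far-left: white plate outline in the top view
for p in [(425,372),(680,343),(720,555),(462,590)]: print('scale',onz('top',(290+p[0]/3.6,150+p[1]/3.6),.035))
E
```

```text
[ 0.41608428 -0.37011784  0.087     ] [ 0.40604964 -0.22299008  0.087     ] 0.14746956069591552 1.6388944507418035
mid [ 0.46693717 -0.29274342  0.087     ] grip [ 0.47190449 -0.36557422  0.087     ]
tabtop [ 0.4484952  -0.37115629  0.125     ]
tabtop [ 0.49003063 -0.36850568  0.125     ]
tabtop [ 0.43869824 -0.35201908  0.125     ]
tabtop [ 0.454415   -0.37072589  0.125     ]
scale [ 0.52977009 -0.20445037  0.035     ]
scale [ 0.55106967 -0.38740527  0.035     ]
scale [ 0.4006715  -0.40661759  0.035     ]
scale [ 0.37604987 -0.22547988  0.035     ]
```

```bash
cat >> h.py <<'E'
PM=np.array([.467,-.293]);PY=1.639
PU=np.array([np.cos(PY),np.sin(PY)]);PN=np.array([-PU[1],PU[0]])
def panpt(x,y,z): return np.r_[PM+PU*x+PN*y,z]
def drop(x,y):
    p=panpt(x,y,.066); q=qd(PY)
    move_pose([*p[:2],.2],q); movel(p); gripper_open(); hold(.2); movel([*p[:2],.28],v=.3)
E
python3 - <<'E'
from h import *
d=np.load('w1.npz'); st=dict(tcp_pos=d['p'],orientation=d['q'])
a=onz('wrist',(195+160/4,165+93/4),.039,st); b=onz('wrist',(195+697/4,165+70/4),.039,st);u=(b-a)/np.linalg.norm(b-a)
print('platform',a,b,np.linalg.norm(b-a),'mid',(a+b)/2+.0725*np.array([u[1],-u[0],0]),np.arctan2(u[1],u[0]))
drop(-5,-30) if 0 else drop(-.005,-.030)
g=sorted(garnets(True),key=lambda p:p[1]); print(g)
g=[p for p in g if p[1]>0]
pick(g[0]); drop(-.005,.030)
g=garnets(); g=[p for p in g if p[1]>0]; print(g)
pick(g[0]); drop(.02,0)
st=get_state();print(st['time']);print(garnets(True)); im=grab_frame('top'); save('t2',im)
E
```

```text
platform [ 0.39995953 -0.37258501  0.039     ] [ 0.38220704 -0.23052963  0.039     ] 0.1431603393728778 mid [ 0.46302371 -0.29256701  0.039     ] 1.6951206529275953
[193.  172.3] [188 165  12  15  67] 130.0 [0.753 0.366 0.018]
[ 65.1 267. ] [ 36 257  58  20 367] 110.0 [0.495 0.686 0.018]
[456.  264.3] [449 258  16  15 164] 54.5 [ 0.504 -0.331  0.018]
[353.7 268.1] [347 261  14  15 155] 169.0 [ 0.493 -0.066  0.018]
[189.4 278.6] [182 272  16  14 151] 59.0 [0.465 0.36  0.018]
[226.6 282.3] [220 276  14  14 147] 65.0 [0.456 0.263 0.018]
[array([ 0.50365012, -0.33113737,  0.018     ]), array([0.45571078, 0.26319958, 0.018     ]), array([0.46525998, 0.35988735, 0.018     ])]
width 0.0371627069599783 0.03692844236769665 t 14.7833
[array([0.46485996, 0.36016383, 0.018     ])]
width 0.036645847458698845 0.0365292811556841 t 24.7667
29.7
[192.9 172.2] [188 165  12  15  66] 129.5 [0.753 0.366 0.018]
[ 65.1 267. ] [ 36 257  58  20 366] 110.0 [0.495 0.686 0.018]
[353.6 268.1] [347 261  14  15 157] 170.0 [ 0.493 -0.065  0.018]
[440.6 277.9] [435 271  13  15 143] 67.5 [ 0.468 -0.29   0.018]
[array([ 0.46844724, -0.28979354,  0.018     ])]
```

View pics/t2.png

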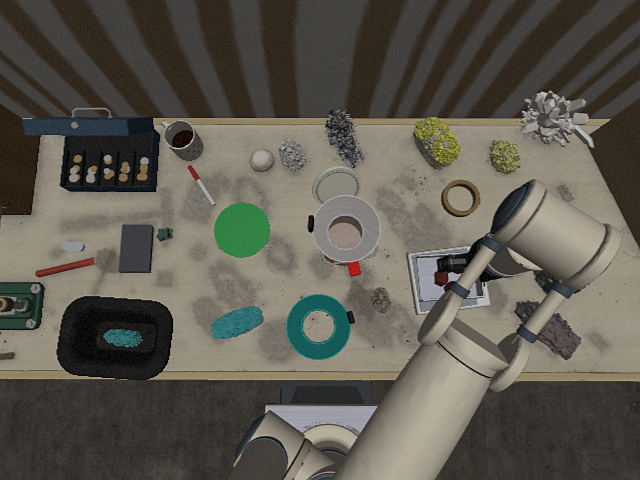

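All three garnets are in the pan and none are left on the table. Next I check that the pour path is reachable and grip the pan.

```bash
cat >> h.py <<'E'
FC=np.array([.566,-.041])
def pour_pose(th,lip,yaw):
    """tcp pose so that the pan's lip is at `lip` with tilt th, heading yaw"""
    u=np.array([np.cos(yaw),np.sin(yaw),0]); n=np.array([-u[1],u[0],0])
    Rt=R.from_rotvec(n*th).as_matrix(); B=np.c_[u,n,[0,0,1]]
    grip=lip-Rt@B@np.array([.147,0,-.048]); tcp=grip+.019*(Rt@np.array([0,0,-1.]))
    return tcp,qd(yaw,th,n)
E
python3 - <<'E'
from h import *
def chk(yaw,back,z):
    u=np.array([np.cos(yaw),np.sin(yaw)]); lip=np.r_[FC-back*u,z]; q=[]
    for d in [0,15,30,40,50,58]:
        s=solve_ik(*pour_pose(np.radians(d),lip,yaw)); q.append(None if s is None else np.round(s,2).tolist())
    return q
for yaw in (1.64,1.4,1.2):
    print(yaw); [print('  ',r) for r in chk(yaw,.025,.198)]
E
```

```text
1.64
   [-0.41, 0.13, 1.19, -0.0, 1.82, -2.05]
   [-0.25, 0.05, 1.24, -0.25, 1.76, -1.95]
   [-0.08, -0.0, 1.29, -0.53, 1.74, -1.84]
   [0.04, -0.01, 1.33, -0.71, 1.75, -1.75]
   [0.16, 0.0, 1.37, -0.89, 1.77, -1.67]
   [0.24, 0.02, 1.39, -1.03, 1.79, -1.61]
1.4
   [-0.43, 0.03, 1.31, -0.0, 1.81, -1.83]
   [-0.26, 0.0, 1.29, -0.27, 1.82, -1.73]
   [-0.08, 0.02, 1.27, -0.55, 1.86, -1.63]
   [0.04, 0.05, 1.26, -0.73, 1.9, -1.58]
   [0.14, 0.1, 1.26, -0.9, 1.94, -1.53]
   [0.22, 0.15, 1.26, -1.03, 1.98, -1.5]
1.2
   [-0.44, -0.06, 1.4, -0.0, 1.81, -1.64]
   [-0.26, -0.04, 1.32, -0.27, 1.87, -1.54]
   [-0.08, 0.04, 1.25, -0.54, 1.96, -1.46]
   [0.03, 0.1, 1.21, -0.72, 2.02, -1.43]
   [0.12, 0.18, 1.17, -0.89, 2.09, -1.42]
   [0.19, 0.25, 1.15, -1.02, 2.13, -1.42]
```

```bash
python3 - <<'E'
from h import *
p=panpt(-.073,0,.090); q=qd(PY)
move_pose([*p[:2],.20],q); movel(p,v=.1)
grasp(100); st=get_state(); print(st['gripper_width'],st['ft_force'])
movel([*p[:2],.175],v=.08); st=get_state(); print(st['gripper_width'],st['ft_force'],st['moment'])
yaw=1.5; u=np.array([np.cos(yaw),np.sin(yaw)]); lip=np.r_[FC-.025*u,.198]
t0,q0=pour_pose(0,lip,yaw)
t1=t0+[*(-.06*u),.03]
movel([t1[0],t1[1],.19] if 0 else t1,q0,v=.15)
hold(.3); save('w3',grab_frame('wrist')); save('s3',grab_frame('scene'),(180,100,560,385),2.1); print(get_state()['time'])
E
```

```text
0.010542659777628511 [-0.35782268 -3.33733525  4.55217822]
0.010496370828646422 [ 0.57675307  0.09690215 -4.33851792] [-0.26906018  0.01969469  0.03921482]
35.0167
```

View pics/w3.png

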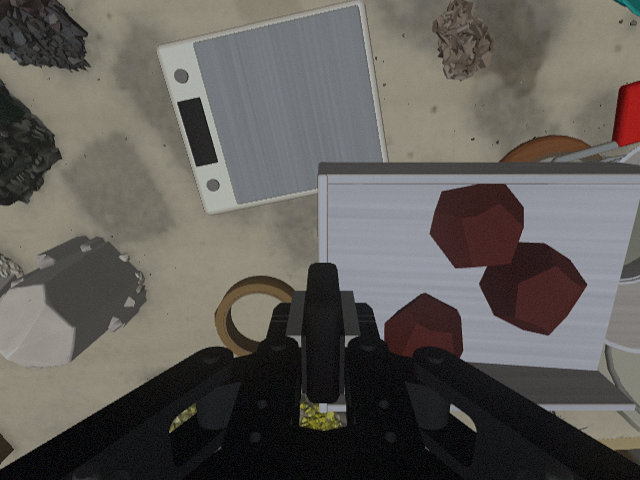

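The pan is held level with three garnets in it; 4.3 N on the wrist fits 430 g. The bare scale platform has corners at about (194,41), (357,4), (384,160) and (235,204).

```bash
python3 - <<'E'
from h import *
st=get_state(); c=[onz('wrist',p,.039,st) for p in [(194,41),(357,4),(384,160),(235,204)]]
print('scale mid',np.mean(c,0),[np.linalg.norm(c[i]-c[i-1]).round(3) for i in range(4)])
yaw=1.5; u=np.array([np.cos(yaw),np.sin(yaw)]); lip=np.r_[FC-.025*u,.198]
movel(*pour_pose(0,lip,yaw),v=.1)
for d in range(5,56,5):
    movel(*pour_pose(np.radians(d),lip,yaw),v=.08 if d>20 else .15)
    if d in(35,40,45,50): hold(.4)
    print(d,get_state()['ft_force'].round(1))
hold(.6)
save('s4',grab_frame('scene'),(200,120,500,345),2.6); save('w4',grab_frame('wrist')); print(get_state()['time'])
E
```

```text
scale mid [ 0.45934218 -0.29314781  0.039     ] [np.float64(0.144), np.float64(0.141), np.float64(0.131), np.float64(0.148)]
5 [ 0.1  0.3 -3.5]
10 [-0.8  0.4 -4.1]
15 [-0.   0.2 -3.3]
20 [ 0.1 -0.4 -3.9]
25 [ 0.7  2.4 -5.7]
30 [ 0.8 -0.2 -2.5]
35 [ 0.2 -0.1 -3. ]
40 [-0.4  0.5 -1.4]
45 [-0.1 -0.2 -1.9]
50 [-0.2 -0.4 -1.8]
55 [-0.7  0.9 -2.2]
41.35
```

View pics/w4.png

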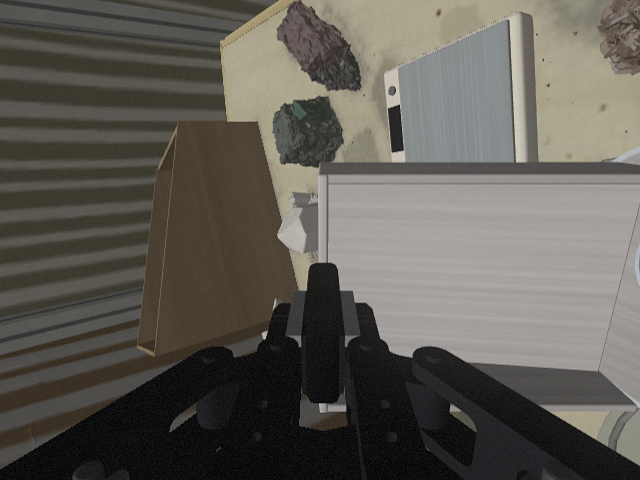

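The pan is empty. I put it back on the middle of the scale and then check the jar.

```bash
python3 - <<'E'
from h import *
yaw=1.5; u=np.array([np.cos(yaw),np.sin(yaw)]); lip=np.r_[FC-.025*u,.198]
for d in (40,20,0): movel(*pour_pose(np.radians(d),lip+[0,0,.02],yaw),v=.2)
t0,q0=pour_pose(0,lip+[0,0,.03],yaw); movel(t0-[*(.10*u),0],v=.2)
Y=1.68; c=np.array([.462,-.293])-.073*np.array([np.cos(Y),np.sin(Y)])
movel([*c,.18],qd(Y),v=.15); movel([*c,.10],v=.1); movel([*c,.0905],v=.03); print(get_state()['ft_force'])
gripper_open(); hold(.3); movel([*c,.25],v=.2)
move_pose([.42,-.25,.35],qd(1.68)); st=get_state(); np.savez('w5.npz',p=st['tcp_pos'],q=st['orientation'],im=grab_frame('wrist'))
save('w5',np.load('w5.npz')['im'])
im=grab_frame('top'); save('t5',im,(290,150,510,315),3.6); garnets(True); print(get_state()['time'])
E
```

```text
[ 0.99087279 -0.42200675 -0.29611844]
[193.  172.3] [188 165  12  16  67] 131.0 [0.753 0.366 0.018]
[340.2 234.1] [329 223  23  25 393] 67.0 [ 0.583 -0.031  0.018]
[ 65.1 267. ] [ 36 257  58  20 366] 111.0 [0.495 0.686 0.018]
[353.6 268. ] [347 261  14  15 156] 170.0 [ 0.494 -0.065  0.018]
48.575
```

View pics/t5.png

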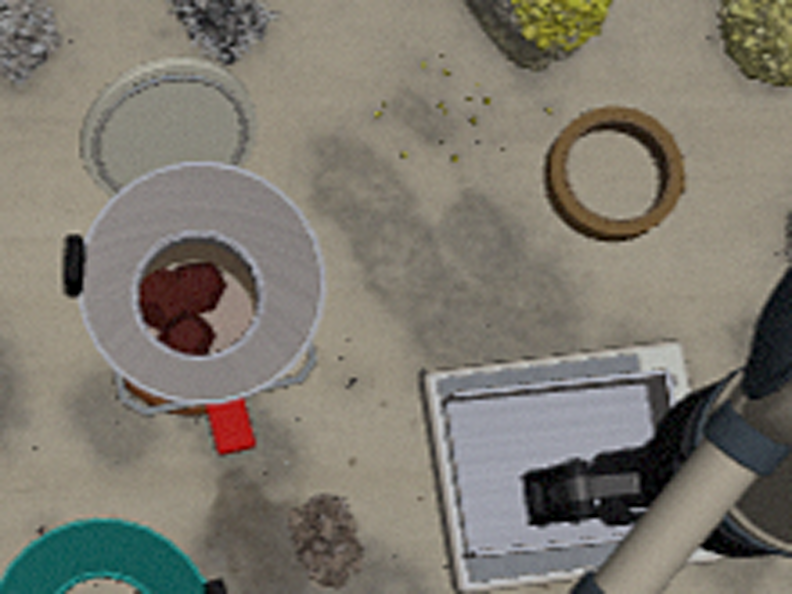

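View pics/w5.png

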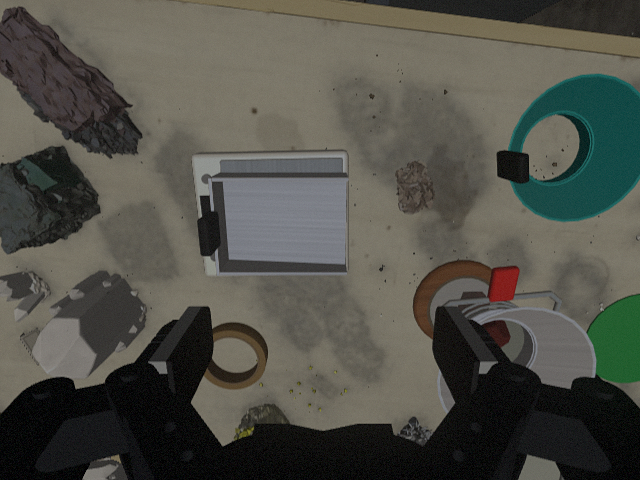

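All three garnets lie in the jar, seen through the funnel at about (340,234) in the top view. The pan sits centred on the scale. Next is the funnel.

```bash
python3 - <<'E'
from h import *
d=np.load('w5.npz'); st=dict(tcp_pos=d['p'],orientation=d['q'])
c=[onz('wrist',p,.087,st) for p in [(207,177),(348.5,177.5),(348.5,273),(215,274)]]; print('pan now',np.mean([c[0],c[2]],0),np.mean([c[1],c[3]],0))
T=np.array([.570,.041]); q=qd(1.52)
move_pose([*T,.30],q); 
st=get_state(); im=grab_frame('wrist'); save('w6',im)
movel([*T,.1735],v=.1); grasp(80); st=get_state(); print(st['gripper_width'],st['ft_force'],st['moment'])
movel([*T,.29],v=.08); st=get_state(); print(st['gripper_width'],st['ft_force'],st['moment'])
G=np.array([.599,.233])+[.004,.081]
movel([*G,.29],v=.2); movel([*G,.10],v=.15); movel([*G,.0745],v=.03); print(get_state()['ft_force'])
gripper_open(); hold(.3); movel([*G,.25],v=.2)
move_pose([.45,.15,.35],qd(1.2)); save('t6',grab_frame('top'),(200,150,420,315),3.6);print(get_state()['time'])
E
```

```text
pan now [ 0.45925758 -0.29209752  0.087     ] [ 0.46028459 -0.29344447  0.087     ]
0.010821408730950851 [-2.32522656  1.76767152  1.88571211] [ 0.22897649  0.54785568 -0.29566566]
0.010677871174827774 [ 0.15374109  1.54877007 -1.64060817] [0.12449212 0.03589859 0.01649572]
[ 0.16515676 -0.77871158 -0.42535317]
60.5583
```

View pics/t6.png

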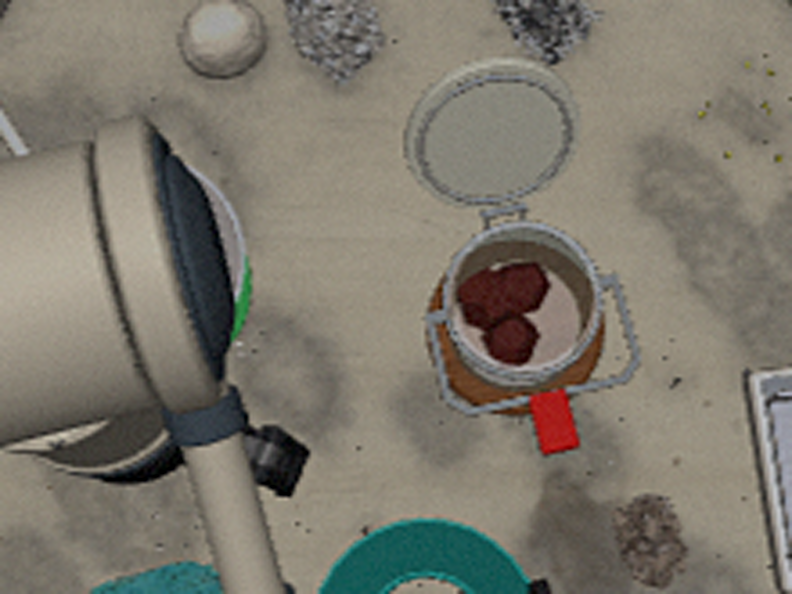

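```bash
python3 - <<'E'
from h import *
def proj(n,p):
    i=camera_info(n); c=np.array(i['extrinsics'])@np.r_[p,1]; return np.array([i['cx']-i['fx']*c[0]/c[2], i['cy']+i['fy']*c[1]/c[2]])
A=onz('top',(345.6,234.4),.12); print('axis',A)
t=onz('top',(354,266.9),.115); v=A-t; jy=np.arctan2(v[1],v[0]); h=onz('top',(200+504/3.6,150+215/3.6),.12); print('yaw tab',jy,'hinge',h,np.arctan2(*(h-A)[1::-1]),np.linalg.norm(h-A))
lm=onz('top',(200+492/3.6,150+131/3.6),.17); print('yaw lid',np.arctan2(*(lm-A)[1::-1]))
J=np.array([np.cos(.23),np.sin(.23),0])
for th in (1.4,1.5,1.6,1.7,1.8,1.9):
    f=th-.22; p=A*[1,1,0]+[0,0,.108]+.095*(-np.sin(f)*J+[0,0,np.cos(f)]); print('bail',th,proj('top',p).round(1),p.round(3))
for th in (2.0,2.1,2.2,2.3,2.4):
    p=A*[1,1,0]+[0,0,.12]+.06*J+.118*(-np.cos(th)*J+[0,0,np.sin(th)]); print('lid',th,proj('top',p).round(1),p.round(3))
print('want bail (354,266.9) lid about',200+478/3.6,150+60/3.6)
E
```

```text
axis [ 0.56250581 -0.03997878  0.12      ]
yaw tab 0.24790542768062404 hinge [ 0.62333972 -0.02685353  0.12      ] 0.21249819079078608 0.06223373218277583
yaw lid 0.21336364618157458
bail 1.4 [355.  268.7] [ 0.477 -0.06   0.144]
bail 1.5 [355.1 270.5] [ 0.474 -0.061  0.135]
bail 1.6 [355.1 271.9] [ 0.472 -0.061  0.126]
bail 1.7 [354.9 272.9] [ 0.47  -0.062  0.117]
bail 1.8 [354.7 273.4] [ 0.47  -0.062  0.107]
bail 1.9 [354.3 273.6] [ 0.471 -0.062  0.098]
lid 2.0 [336.4 177.7] [ 0.669 -0.015  0.227]
lid 2.1 [335.2 174.1] [ 0.679 -0.013  0.222]
lid 2.2 [334.1 170.9] [ 0.689 -0.01   0.215]
lid 2.3 [333.1 168.2] [ 0.697 -0.008  0.208]
lid 2.4 [332.2 166. ] [ 0.706 -0.006  0.2  ]
want bail (354,266.9) lid about 332.77777777777777 166.66666666666666
```

```bash
cat >> h.py <<'E'
AX=np.array([.565,-.040,0]);JY=.225
JX=np.array([np.cos(JY),np.sin(JY),0]);JN=np.array([-JX[1],JX[0],0]);Z=np.array([0,0,1.])
def jp(x,z,y=0): return AX+JX*x+JN*y+Z*z
def lidtcp(th,off=.011):
    u=np.array([-np.cos(th),np.sin(th)]);n=np.array([np.sin(th),np.cos(th)]);H=np.array([.06,.12])
    if th>np.pi/2: x=(H+.118*u+.009*n)[0]; z=(H+.105*u)[1]
    else: x,z=H+.112*u+.009*n
    return jp(x+off,z)
E
python3 - <<'E'
from h import *
q=qd(JY+np.pi/2)
p=jp(.06+.085+.03,.32); move_pose(p,q); grasp(20)
movel([*p[:2],.195],v=.15); print(get_state()['ft_force'].round(1))
for th in np.arange(2.3,.29,-.1):
    movel(lidtcp(th),v=.1); f=get_state()['ft_force']; print(round(th,1),f.round(1))
    if np.linalg.norm(f)>20: print('STOP'); break
save('t7',grab_frame('top'),(200,150,420,315),3.6);print(get_state()['time'])
E
```

```text
[-0.4 -0.3 -0. ]
2.3 [0.4 0.2 0.2]
2.2 [-0.1 -1.  -0.7]
2.1 [-1.1  0.8  0.2]
2.0 [-0.4  0.3  0. ]
1.9 [ 0.1 -0.1 -0.5]
1.8 [ 0.7 -0.1  0.4]
1.7 [-0.2  0.7  0.4]
1.6 [-0.4  0.4  1. ]
1.5 [-1.2 -0.  -0.5]
1.4 [-0.1 -0.3  0.4]
1.3 [-0.3  0.3 -0.3]
1.2 [0.8 0.4 0.2]
1.1 [ 0.3 -0.3  0.1]
1.0 [-0.3  0.7  0.9]
0.9 [ 0.1  0.2 -0. ]
0.8 [ 0.4 -0.7  0.3]
0.7 [0.4 0.4 0.9]
0.6 [ 0.4 -0.  -0.3]
0.5 [-0.7 -0.   0.3]
0.4 [-0.3 -0.5  0.3]
0.3 [ 0.4 -0.4  0.3]
69.1583
```

View pics/t7.png

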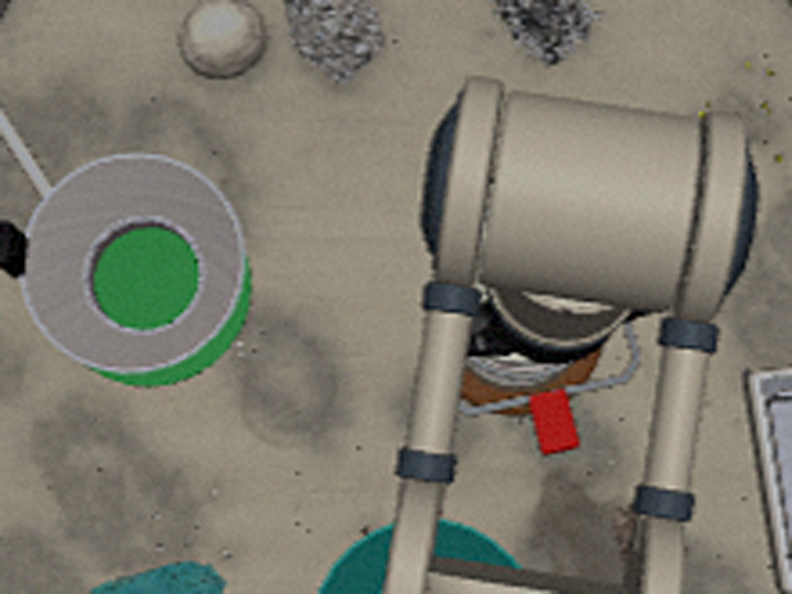

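The lid has swung over with the finger, and the funnel stands upright on the mat at (240,226). I continue closing the lid.

```bash
python3 - <<'E'
from h import *
for th in np.arange(.25,-.06,-.03):
    movel(lidtcp(th),v=.05); f=get_state()['ft_force']; print(round(th,2),f.round(1))
    if f[2]>12: break
p=get_state()['tcp_pos']; print(p)
movel([p[0],p[1],.30],v=.2)
p=jp(-.16,.30); move_pose(p,qd(JY+np.pi/2)); st=get_state(); im=grab_frame('wrist'); save('w8',im); np.savez('w8.npz',p=st['tcp_pos'],q=st['orientation'],im=im)
im=grab_frame('top'); save('t8',im,(300,150,440,315),3.6); print(get_state()['time'])
a=cv2.imread('pics/w8.png');b=cv2.imread('pics/t8.png');b=cv2.resize(b,(356,420));a=cv2.resize(a,(440,330));c=np.zeros((420,800,3),np.uint8);c[:330,:440]=a;c[:,440:796]=b;cv2.imwrite('pics/m8.png',c)
h=hsv(np.load('w8.npz')['im']).astype(int)
m=redmask(np.load('w8.npz')['im'])&(h[...,2]>140)
for c,s in blobs(m,200): print(c,s,[onz('wrist',c,z,st).round(3) for z in (.108,.125)])
E
```

```text
0.25 [-1.  -0.9  0.3]
0.22 [ 0.5 -0.2 -0.5]
0.19 [-0.   0.3 -0.9]
0.16 [0.5 0.1 0.2]
0.13 [-0.3  0.8 -0. ]
0.1 [ 0.2  0.6 -0.2]
0.07 [-0.1 -1.1 -0.3]
0.04 [0.4 1.  0.3]
0.01 [-0.8 -0.8 -0.6]
-0.02 [-3.8  1.2  8.8]
-0.05 [-8.8  1.9 20.2]
[ 0.52538194 -0.04926552  0.1286849 ]
73.6
```

View pics/m8.png

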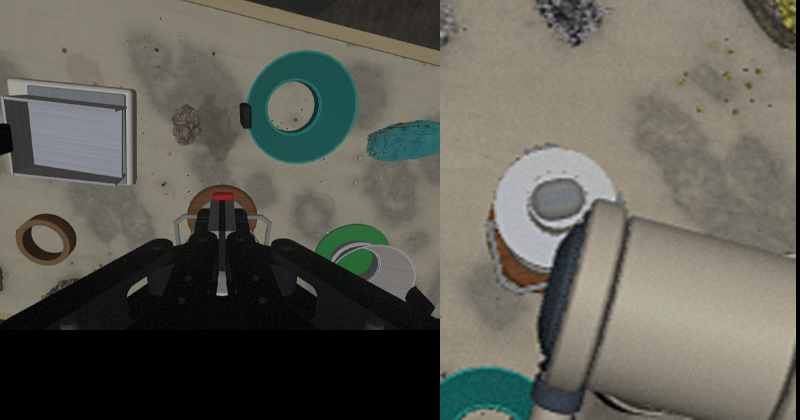

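The lid is shut: the finger stopped at z = 0.129, and the knob is on top at the jar axis. Now I triangulate the red tab.

```bash
python3 - <<'E'
from h import *
gripper_open(); rays=[]; px=[]
def tab(n,st=None):
    im=grab_frame(n);h=hsv(im).astype(int);m=redmask(im)&(h[...,2]>110)
    for c,s in blobs(m,60):
        p=onz(n,c,.115,st)
        if np.linalg.norm(p[:2]-[.475,-.06])<.05: print(n,c,s,p.round(3)); rays.append(ray(n,c,st))
    return im
for x,z,tilt in [(-.13,.30,0),(-.25,.22,0)]:
    move_pose(jp(x,z),qd(JY+np.pi/2)); st=get_state(); im=tab('wrist',st); save('w9_%d'%(z*100),im)
tab('top'); tab('scene')
M=np.zeros((3,3));b=np.zeros(3)
for o,d in rays:
    d=d/np.linalg.norm(d);P=np.eye(3)-np.outer(d,d);M+=P;b+=P@o
X=np.linalg.solve(M,b); print('tab',X,[np.linalg.norm(np.cross(X-o,d/np.linalg.norm(d))).round(4) for o,d in rays])
v=X-AX; print('jar x,y',v@JX,v@JN,'z rel',X[2]-.108, get_state()['time'])
E
```

```text
wrist [323.56756757 267.81881882] [310 250  29  37 999] [ 0.489 -0.055  0.115]
top [353.25842697 266.48314607] [347 258  14  18 178] [ 0.486 -0.058  0.115]
scene [354.25274725 228.13186813] [346 225  17   7  91] [ 0.496 -0.09   0.115]
tab [ 0.48201891 -0.05713587  0.1355168 ] [np.float64(0.0004), np.float64(0.0014), np.float64(0.001)]
jar x,y -0.08471260287084982 0.001809665291281802 z rel 0.027516801020047124 75.4667
```

View pics/w9_22.png

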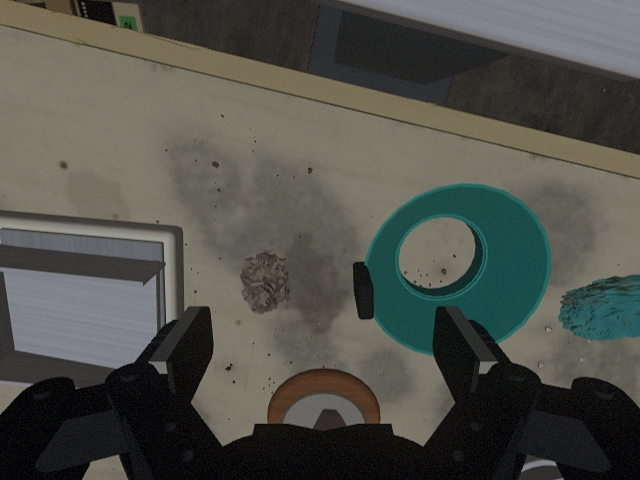

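The tab is at (0.482, -0.057, 0.136), which puts the bail at about 1.48 rad and fits the description. I raise it with a light grip, then push it over with shut fingers.

```bash
python3 - <<'E'
from h import *
q=qd(JY+np.pi/2); r=.0925; x0=.002
def arc(f,g=.016): return jp(x0-r*np.sin(f),.108+r*np.cos(f)-g,.001)
a=arc(1.26); move_pose([*a[:2],.25],q); movel(a,v=.1); grasp(20); s=get_state(); print('w',s['gripper_width'],s['ft_force'].round(1))
for f in np.arange(1.15,.39,-.1):
    movel(arc(f),v=.08); s=get_state(); print(round(f,2),s['gripper_width'].round(4),s['ft_force'].round(1))
    if np.linalg.norm(s['ft_force'])>20: print('STOP');break
gripper_open(); hold(.2); p=get_state()['tcp_pos']; movel([*p[:2],.30],v=.2)
p=jp(-.13,.30); move_pose(p,q); st=get_state(); save('w10',grab_frame('wrist'),(200,150,500,375),2); print(st['time'])
E
```

```text
w 0.025631569865176326 [-1.6  1.8  0.8]Traceback (most recent call last):
  File "<stdin>", line 6, in <module>
AttributeError: 'float' object has no attribute 'round'
```

```bash
python3 - <<'E'
from h import *
q=qd(JY+np.pi/2); r=.0925; x0=.002
def arc(f,g=.016): return jp(x0-r*np.sin(f),.108+r*np.cos(f)-g,.001)
for f in np.arange(1.05,.39,-.1):
    movel(arc(f),v=.08); s=get_state(); print(round(f,2),round(s['gripper_width'],4),s['ft_force'].round(1))
    if np.linalg.norm(s['ft_force'])>20: print('STOP');break
gripper_open(); hold(.2); p=get_state()['tcp_pos']; movel([*p[:2],.30],v=.2)
p=jp(-.13,.30); move_pose(p,q); st=get_state(); save('w10',grab_frame('wrist'),(200,150,500,375),2); print(st['time'])
E
```

```text
1.05 0.0252 [-2.8  0.7  0.9]
0.95 0.0251 [-1.6  1.1 -1. ]
0.85 0.0255 [-2.   1.2 -0.8]
0.75 0.0253 [-1.2  0.3 -1. ]
0.65 0.0253 [-0.6 -0.1 -0.5]
0.55 0.0255 [-0.4 -0.6 -1.7]
0.45 0.0253 [-0.4 -1.1  0. ]
82.3917
```

View pics/w10.png

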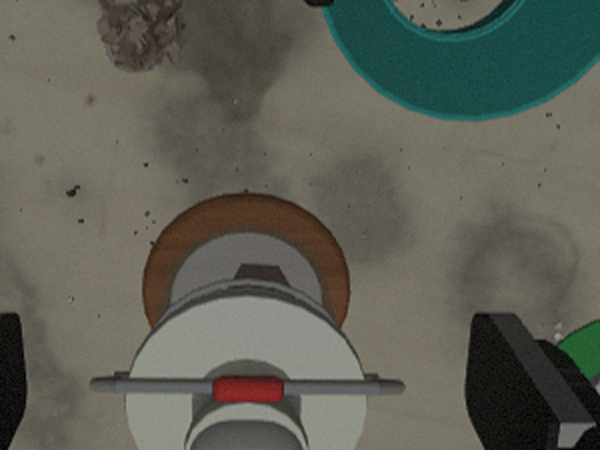

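The bail is up and leans just in front of the knob. Now I push it past dead centre.

```bash
python3 - <<'E'
from h import *
q=qd(JY+np.pi/2); grasp(20)
move_pose(jp(-.085,.26),q); movel(jp(-.085,.196),v=.1)
for x in np.r_[np.arange(-.075,-.02,.01),np.arange(-.02,.0141,.003)]:
    movel(jp(x,.196),v=.05); f=get_state()['ft_force']; print(round(x,3),(f@JX).round(1),f[2].round(1))
    if f@JX<-18: break
p=get_state()['tcp_pos']; movel(p-JX*.05,v=.1); movel([*(p-JX*.05)[:2],.32],v=.2)
move_pose(jp(-.13,.32),q); gripper_open(); save('w11',grab_frame('wrist'),(200,150,500,375),1.3)
move_pose([.25,.45,.35],qd(1.2)); hold(.3); im=grab_frame('top'); save('t11',im,(180,150,500,320),1.25)
s=grab_frame('scene'); save('s11',s,(220,170,440,335),2)
a,b,c=[cv2.imread(f'pics/{n}.png') for n in('w11','t11','s11')]
o=np.zeros((560,800,3),np.uint8); o[:b.shape[0],:b.shape[1]]=b; o[:a.shape[0],400:400+a.shape[1]]=a[:,:400]; o[220:220+c.shape[0],:c.shape[1]][:340]=c[:340]; cv2.imwrite('pics/m11.png',o); print(get_state()['time'])
E
```

```text
-0.075 -0.6 0.4
-0.065 -0.4 -0.2
-0.055 -0.4 -0.3
-0.045 0.0 0.3
-0.035 0.1 -0.2
-0.025 -1.4 0.4
-0.02 0.2 0.9
-0.017 -0.7 0.5
-0.014 -1.4 1.3
-0.011 0.0 0.1
-0.008 -1.0 0.8
-0.005 -1.2 -0.3
-0.002 -0.1 0.3
0.001 -0.1 -0.4
0.004 -0.4 -0.1
0.007 -0.7 -0.3
0.01 -6.5 1.9
0.013 -17.6 5.8
94.575
```

View pics/m11.png

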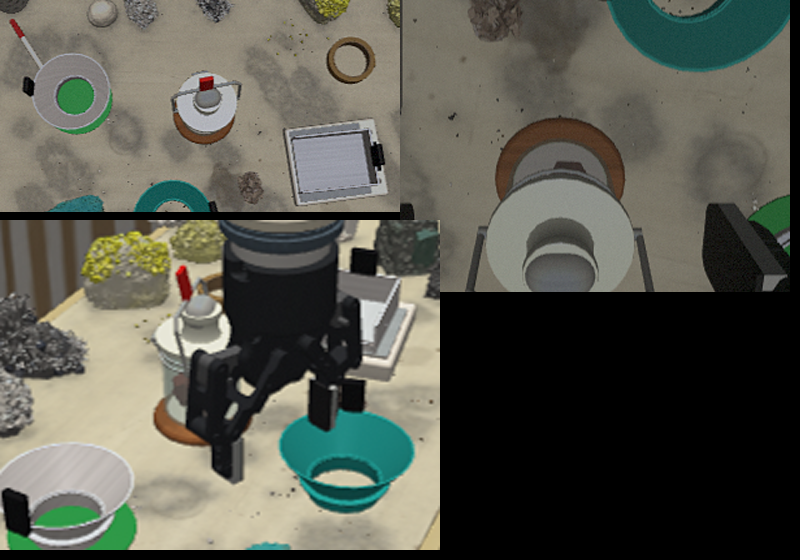

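The bail is behind the knob at its stop: force rose to 17 N there, after dead centre. The lid is shut, the funnel is upright on the mat and the pan is on the scale. One last red-blob check, then I hand in.

```bash
python3 - <<'E'
from h import *
print(garnets(True)); print(get_state()['time']); print(job_done())
E
```

```text
[193.  172.3] [188 165  12  15  68] 127.0 [0.753 0.365 0.018]
[344.8 216.3] [340 211  11  12 109] 82.0 [ 0.631 -0.043  0.018]
[ 65.1 267.1] [ 36 257  58  20 362] 109.0 [0.495 0.686 0.018]
[array([ 0.63110896, -0.04335977,  0.018     ])]
94.625
the job is handed in; nothing more can be done
None
```

I handed the job in at about 95 s: all three garnets I found are in the jar, the empty pan is back on the middle of the scale, the funnel stands upright on the mat about 6 mm off its centre, and the lid is shut with the bail pushed past dead centre to its stop; the hand-in call returned no verdict.

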